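# Rehang the lift-off door of a damp cupboard

## Task

Put the plywood door back on the damp cupboard: take it out of its rack, find the two hinge pins with it by feel (never forcing it: press or knock it against the cupboard with less than 35 N), and with the door standing well open lower it until both knuckles are fully home on their pins. Then let go and swing the door shut on its hinge, leaving the cup, the bowl and the pot where they stand.

Things in the scene. Friction and masses are not known exactly. Their poses are not given: they have to be found in the camera images.
- cupboard: Fixed wooden damp cupboard, 160 (x) x 140 (y) x 185 (z) mm, open at its front, the -y face (plane y = -70 mm). Origin: centre of its underside. At its -x front corner a steel hinge strip carries two equal upright pins, one above the other. Two 10 mm rubber buffers on the free-edge side of the front stop the closed door parallel to the front within about 0.06 rad.
- hinge_mid (a point): Point of the cupboard at x = -95, y = -89, z = 50 mm (axes as the cupboard's), level with the shoulder of the lower pin. The strip is adjustable: the true axis of both pins lies up to 10 mm either way along the cupboard's x and up to 4 mm either way along its y from here. The shift is not measured (find it by feel), is the same for both pins and does not change in use.
- hinge_high (a point): Point of the cupboard 88 mm above hinge_mid, level with the upper pin's shoulder; same shift. Each pin: 10 mm diameter, 20 mm tall (flat top, its edge barely bevelled), on a bracket 18 mm wide, 8 mm thick, reaching 3 mm beyond the axis; its top face is the shoulder. The lower knuckle must come in sideways between the brackets (free height from lower pin top to upper bracket: 60 mm).
- door: Loose plywood door, panel 170 (x) x 16 (y) x 150 (z) mm, 0.2 to 0.4 kg, upright in the rack. Origin: middle of its bottom edge; x from hinge edge to free edge, z up, outer face -y with a round knob (20 mm wide, 19 mm off the face, at x = 55, z = 70 mm). Best taken from above across the panel at the middle of the top edge (centre of mass within 12 mm of the middle).
- knuckle_low (a point): On the door (x = -99, y = 0, z = 20 mm; axes as the door's): centre of the lower end of the lower knuckle, a steel tube 22 mm long, 20 mm outside, 12.4 mm bore, open at both ends, its axis along z. Fully home it is level with hinge_mid, and the door's origin is 30 mm above the cupboard's.
- knuckle_high (a point): On the door (x = -99, y = 0, z = 108 mm): centre of the lower end of the upper knuckle, equal to the lower. Fully home it is level with hinge_high. Hung and shut, the door's x is along the cupboard's x; it opens clockwise seen from above (free edge towards the cupboard's -y), turns freely, stays where it is left, leans up to 0.04 rad. Shut it gently: the pins feel up to 3 times the push.
- rack: Fixed wooden rack holding the door upright: base 130 (x) x 100 (y) x 12 (z) mm with two rails along x, 12 mm thick, tops at z = 42 mm, 20 mm apart; the door's lower edge stands between them on the base (door's axes as the rack's, door origin within 10 mm along x of the rack's, z = 12 mm). Origin: centre of the underside.
- cup: Red plastic cup, 72 mm wide, 100 mm tall; leave it alone. Origin: centre of its foot.
- bowl: White ceramic bowl, 100 mm wide, 45 mm tall; leave it alone. Origin: centre of its foot.
- pot: Rectangular terracotta bonsai pot, 100 x 75 x 45 mm; leave it alone. Origin: centre of its foot.
There are look-alikes about, which are no part of the job. There is more than one size of the door; the job needs the larger.

How it is judged:
By the outcome, as a careful person would: the job done as asked, in the order asked, and still so for the second after the job is handed in, with the robot touching nothing.
It also fails if it takes over 72 s, if anything falls off the work surface, if the arm or the gripper's body presses on something with over 40 N, if the wrist force passes 120 N, or if a joint passes its speed limit or range.

## Robot

A 6-joint arm with a two-finger parallel gripper is mounted at the origin on the work surface. World frame = base frame: x ahead of the robot, y to its left, z up, the work surface at z = 0. Lengths are in mm, angles in rad, forces in N, time in s.
With the tool pointing down it reaches from about 350 to 875 mm from the base axis. Payload 4.2 kg.
Tool frame: the origin (TCP) lies between the finger pads; the fingertips stand 14 mm ahead of it and the grasp point (between the pads) lies 5 mm behind it; z points along the fingers, y is the line along which they close (so a half turn about z gives the same grasp; the last joint's range is limited). The gripper opens to 85 mm and grips with 20 to 120 N. Pads are 22 mm wide; open, the fingers measure 114 mm over their backs; the gripper's body (76 mm by 85 mm) begins 54 mm behind the grasp point. The pads swing forward as they close: fully open they stand 13 mm farther back than shut.
Start: joints at [-0.958, 0.385, 0.008, 0, -1.194, -0.259], TCP at [216.555, -586.262, 245.312] pointing down, gripper open.
Joint ranges: [-3.14, 3.14], [-1.21, 2.06], [-1.07, 1.41], [-3.16, 2.05], [-2.99, -0.16], [-3.1, 3.1]. Speed limits (rad/s): [2.79, 2.79, 3.14, 3.14, 3.14, 3.14].

## Interface

Orientations are given as a unit quaternion [x, y, z, w].
In Python, from bench import * gives the robot as it stands.
- The arm moves only by the tool carry_out, never from a script. Its argument "motion" is a list of rows, each a list of 7 numbers: the turn, a rotation vector about the tool's x, y, z in rad, then the shift along the tool's x, y, z in mm, then the opening, from -1 (shut) to 1 (fully open), so that 0 is half open. A call has 1 to 5 rows; each row is the pose to reach, as a shift and turn from the pose commanded when the call began, along the tool's axes at that moment; what a row does not reach only later rows make up. A row lasts 1/8 s, in which the tool goes at most 62.5 mm and 10.7 degrees, less where a joint would pass 70% of its speed; a pose out of reach is approached as far as the arm can. A call with a gripper value outside its range is refused whole. The fingers move at their own pace and stop on an object; the grip force is fixed at half the most. Time passes only in rows, so rows that repeat a pose let the fingers close. It gives the time, the measured TCP pose, the force, the opening and the grip force at its end, in the units of the state.
- read_state(): the state, without advancing time (a new reading comes with each control period).
- get_image(name): name is "side" or "top" or "wrist"; returns a dict with "color" (420x560x3 uint8, blue, green, red), "mtx" (3x3 intrinsics, pixels), "position" and "orientation" of the camera in the world. Camera axes: x right, y down, z forward; pixel columns grow to the right and rows downward; lengths in mm; the calibration is good to about 2 mm. A picture is of the moment at which its call begins. There is no depth.
- job_done(): hands the job in; it is judged then, once.
The state is a dict: "clock": time; "joints": joint angles; "joint_vel": joint speeds; "joint_efforts": joint torques, N m; "position": TCP position; "ee_rot": TCP orientation; "contact_force": force on the tool from outside, world axes, zero at the start; "wrist_torque": the same for the moment, N m; "gripper_width": finger opening in mm; "grasp_force": force on a finger pad.
Only numpy, scipy, OpenCV 4.12 (cv2) and the standard library are available. Lean on these libraries where they do the work, as an engineer would, in place of code of your own. Each camera call takes 0.05 s, during which the arm holds its last target. There are 200 camera calls.

## Working session

There is one attempt and no reset: what is moved stays moved. The work goes in short steps, Python scripts to look and compute and a tool call to move; the robot and the scene stay as the last step left them, time stands still between calls to the robot, and variables do not carry over. Pictures are saved under pics/ and viewed, at most 10 in all, crops included, and the job is handed in when it is done.

Besides the shell and the picture viewer there is one more tool, called after "Call:" as name(argument=value, ...), one argument or row to a line, values as JSON. carry_out: Moves the arm, as the interface text tells. Its arguments: {"type":"object","properties":{"motion":{"type":"array"}},"required":["motion"]}

```bash
mkdir -p pics; ls
python3 - <<'E'
from bench import *
import cv2
for n in("side","top"):
    d=get_image(n); cv2.imwrite(f"pics/{n}0.png",d["color"]); print(n,d["mtx"],d["position"],d["orientation"])
print(read_state())
E
```

```text
pics
side [[513.44132319   0.         280.31367933]
 [  0.         513.44132319 212.16315608]
 [  0.           0.           1.        ]] [-289.42540915  921.13869728  846.63531433] [-0.32734238  0.80974347 -0.4509223   0.18393355]
top [[432.89428464   0.         275.29828806]
 [  0.         432.89428464 211.35761456]
 [  0.           0.           1.        ]] [ 530.0510817    22.13706402 1273.59060128] [-0.69841156  0.71549431 -0.00515401  0.01620561]
{'clock': 0.1, 'joints': array([-9.58437691e-01,  3.85507279e-01,  6.79640649e-03, -4.10076991e-04,
       -1.19403674e+00, -2.58623961e-01]), 'joint_vel': array([-0.00024607, -0.00191461,  0.00282682,  0.00118616, -0.00053172,
        0.00086857]), 'joint_efforts': array([-9.03765340e-04, -3.93319881e+01,  1.88930047e+01,  4.19791371e+00,
       -2.54239079e-03,  4.18831945e-06]), 'position': array([ 216.36188141, -585.83868247,  244.33126128]), 'ee_rot': array([-1.75872120e-01,  9.84412520e-01,  9.64978986e-04, -2.38785906e-04]), 'contact_force': array([ 0.16680848,  0.0417649 , -0.30997404]), 'wrist_torque': array([ 0.00925343,  0.01700759, -0.01375081]), 'grasp_force': 0.0, 'gripper_width': 85.2162160908724}
```

View pics/top0.png

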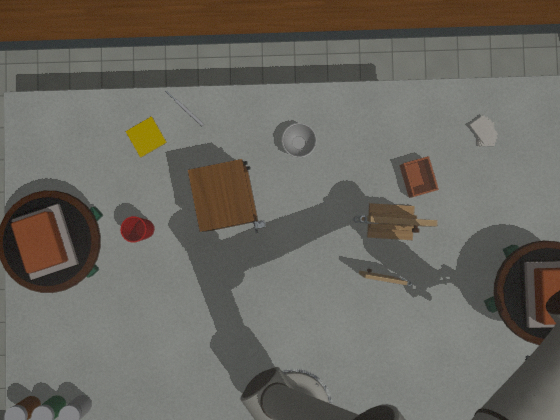

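View pics/side0.png

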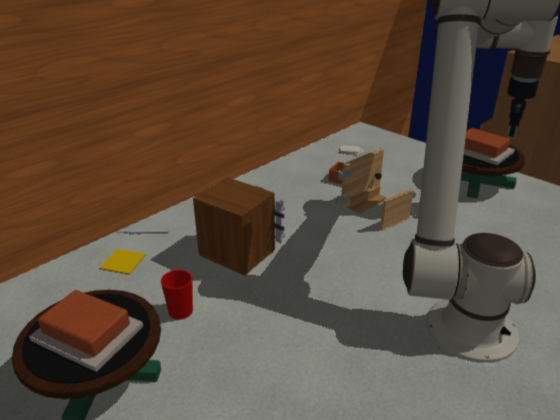

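The top view shows the cupboard at (224,195), its front facing right, with hinge hardware at (257,222) and buffers at (247,163). There are two candidate doors: the big one in the rack at about (400,220), knuckles at (362,218), and a small free-standing one at (385,277). The rack one is larger and fits the description. I'll confirm in an enlarged crop.

```bash
cat > h.py <<'E'
from bench import *
import numpy as np, cv2
from scipy.spatial.transform import Rotation as R
def cam(n):
    d=get_image(n); return d
def ray(d,u,v,z):
    r=R.from_quat(d["orientation"]).apply(np.linalg.solve(d["mtx"],[u,v,1.]));p=np.array(d["position"])
    return p+r*(z-p[2])/r[2]
def proj(d,P):
    c=R.from_quat(d["orientation"]).inv().apply(np.atleast_2d(P)-d["position"])@d["mtx"].T
    return c[:,:2]/c[:,2:]
E
python3 - <<'E'
from h import *
a=cv2.imread("pics/top0.png")
A=cv2.resize(a[195:295,345:445],None,fx=4,fy=4,interpolation=2)
B=cv2.resize(a[145:245,175:275],None,fx=4,fy=4,interpolation=2)
cv2.imwrite("pics/c1.png",np.hstack([A,B]))
E
```

```text
(no output)
```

View pics/c1.png

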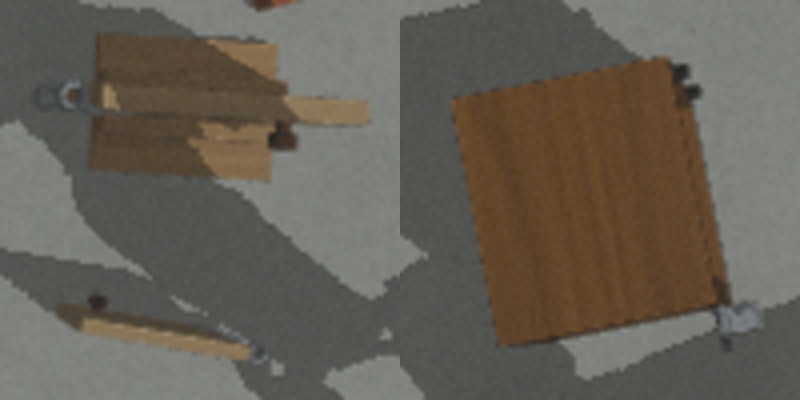

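The crop confirms it. The large door in the rack has its top edge from about (371,219) to (437,223), its knuckles at the left (+y) end and its knob on the robot-facing side. The small one at the lower left is the look-alike. The cupboard's top corners are at (188,170), (242,159), (257,220) and (199,231).

Run:
```python
from h import *
d=cam("top")
c=np.array([ray(d,u,v,185)[:2] for u,v in [(188,170),(241.8,159.3),(257.5,220),(199.3,231.3)]])
print(c, c.mean(0))
for i in range(4):
    e=c[(i+1)%4]-c[i]; print(np.linalg.norm(e),np.arctan2(e[1],e[0]))
L=ray(d,345+105/4,195+95/4,162);Rr=ray(d,345+370/4,195+112/4,162)
print("door",L,Rr,(L+Rr)/2,np.linalg.norm(L-Rr),np.arctan2(*(Rr-L)[1::-1]))
print("kh",ray(d,345+70/4,195+95/4,142))
print("kl",ray(d,345+45/4,195+95/4,54))
k=[ray(d,345+u/4,195+v/4,12) for u,v in [(97,35),(277,45),(270,180),(90,170)]]; print("rack",k,np.mean(k,0))
print("knob",ray(d,345+285/4,195+135/4,92))
print("cup",ray(d,137,228,100),"bowl",ray(d,298,140,45),"pot",ray(d,420,177,45))
```

```text
[[673.26171072 257.21800072]
 [696.86254575 120.29237606]
 [542.4943848   84.05802341]
 [517.56723546 231.42466915]] [607.54646919 173.24826733]
138.94468720845893 -1.4001109844833362
158.5637330109927 -2.9110395607202664
149.45999815778353 1.7383607789137199
157.81655673957596 0.16417521459442408
door [ 538.9396649  -205.92647572  162.        ] [ 524.03422225 -374.03632212  162.        ] [ 531.48694357 -289.98139892  162.        ] 168.76934757051012 -1.6592299708967386
kh [ 539.64783684 -187.31343468  142.        ]
kl [ 540.81643582 -186.10418256   54.        ]
rack [array([ 583.8683744 , -232.24057653,   12.        ]), array([ 573.39661337, -362.14024773,   12.        ]), array([ 475.7675918 , -353.82296445,   12.        ]), array([ 486.03725892, -224.20227643,   12.        ])] [ 529.76745962 -293.10151628   12.        ]
knob [ 509.44008282 -341.12380373   92.        ]
cup [529.59665399 417.7169089  100.        ] bowl [769.33503554 -28.69365024  45.        ] pot [ 654.70439502 -371.05956986   45.        ]
```

```bash
cat >> h.py <<'E'
def yaw(q):  # world angle of tool y
    y=R.from_quat(q).apply([0,1,0]); return np.arctan2(y[1],y[0])
def go(x,y,z,yw=None,s=None):
    "tool-frame turn & shift to reach TCP xyz, pointing down, tool-y at angle yw"
    s=s or read_state(); q=R.from_quat(s["ee_rot"])
    sh=q.inv().apply(np.array([x,y,z])-s["position"])
    rv=np.zeros(3)
    if yw is not None:
        t=R.from_matrix(np.array([[np.sin(yw),np.cos(yw),0],[-np.cos(yw),np.sin(yw),0],[0,0,-1]]))
        rv=(q.inv()*t).as_rotvec()
    print("turn",rv.round(3),"shift",sh.round(1))
E
python3 - <<'E'
from h import *
go(525,20,370,3.06)
E
```

```text
Traceback (most recent call last):
  File "h.py", line 20, in go
    t=R.from_matrix(np.array([[np.sin(yw),np.cos(yw),0],[-np.cos(yw),np.sin(yw),0],[0,0,-1]]))
  File "scipy/spatial/transform/_rotation.pyx", line 1143, in scipy.spatial.transform._rotation.Rotation.from_matrix
ValueError: Non-positive determinant (left-handed or null coordinate frame) in rotation matrix 0: [[ 0.08150215 -0.99667317  0.        ]
 [ 0.99667317  0.08150215  0.        ]
 [ 0.          0.         -1.        ]].
```

```bash
sed -i 's/\[\[np.sin(yw),np.cos(yw),0\],\[-np.cos(yw),np.sin(yw),0\]/[[-np.sin(yw),np.cos(yw),0],[np.cos(yw),np.sin(yw),0]/' h.py
python3 - <<'E'
from h import *
go(525,20,370,3.06)
E
```

```text
turn [ 2.000e-03  1.000e-03 -1.135e+00] shift [-499.3  461.7 -124.8]
```

Call:
carry_out(
  motion=[
    [0, 0, -1.135, -499, 462, -125, 1],
    [0, 0, -1.135, -499, 462, -125, 1],
    [0, 0, -1.135, -499, 462, -125, 1],
    [0, 0, -1.135, -499, 462, -125, 1],
    [0, 0, -1.135, -499, 462, -125, 1],
  ],
)

```text
clock: 0.78
position: [356.2, -310.4, 302.1]
ee_rot: [-0.604, 0.797, -0.0, 0.0]
contact_force: [2.2, -0.5, 0.4]
gripper_width: 85.0
grasp_force: 0.0
```

Run:
```python
from h import *
go(525,20,370,3.06)
```

```text
turn [-0.     0.    -0.192] shift [-363.7  -73.3  -67.9]
```

Call:
carry_out(
  motion=[
    [0, 0, -0.192, -364, -73, -68, 1],
    [0, 0, -0.192, -364, -73, -68, 1],
    [0, 0, -0.192, -364, -73, -68, 1],
    [0, 0, -0.192, -364, -73, -68, 1],
    [0, 0, -0.192, -364, -73, -68, 1],
  ],
)

```text
clock: 1.4
position: [497.3, -37.2, 358.5]
ee_rot: [-0.676, 0.737, -0.0, 0.0]
contact_force: [0.9, -1.1, 0.6]
gripper_width: 85.4
grasp_force: 0.0
```

Call:
carry_out(
  motion=[
    [0, 0, 0, -52, -10, -10, 1],
    [0, 0, 0, -52, -10, -10, 1],
    [0, 0, 0, -52, -10, -10, 1],
  ],
)

```text
clock: 1.78
position: [511.2, 11.7, 367.6]
ee_rot: [-0.676, 0.737, 0.0, -0.001]
contact_force: [0.1, 0.3, 0.2]
gripper_width: 85.9
grasp_force: 0.0
```

Run:
```python
from h import *
d=cam("wrist"); cv2.imwrite("pics/w1.png",d["color"]); np.save("w1.npy",d,allow_pickle=True)
s=read_state(); print(s["position"],yaw(s["ee_rot"]),d["position"],s["joints"])
```

```text
[511.03991279  11.13162763 367.73205699] 3.053560067850376 [505.121967   -55.27187993 496.71890068] [ 3.39681715e-01  1.23956964e-01 -4.20975695e-02 -8.47382639e-05
 -1.40576909e+00 -4.27700167e-01]
```

View pics/w1.png

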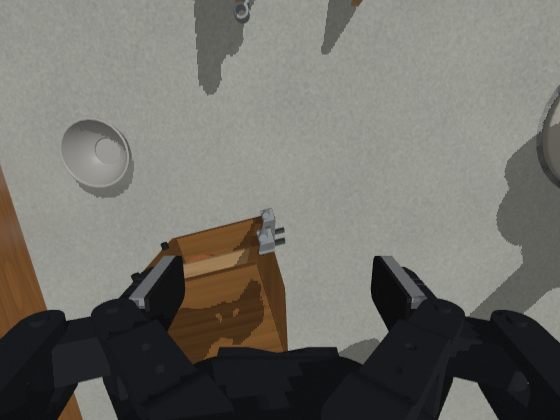

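The wrist view shows the cupboard front edge from (165,245) to (265,220) and the hinge hardware at about (268,232), with the lower bracket at (268,214) and the upper at (266,242). I'll enlarge it.

Run:
```python
from h import *
a=cv2.imread("pics/w1.png")
cv2.imwrite("pics/c2.png",cv2.resize(a[200:260,235:299],None,fx=9,fy=9,interpolation=2))
```

```text
(no output)
```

View pics/c2.png

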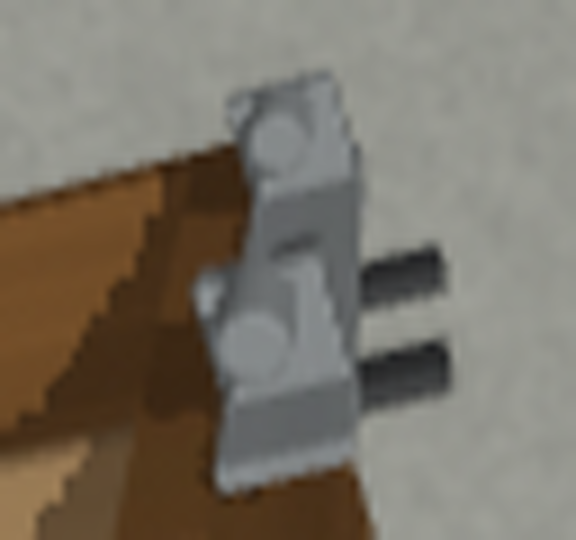

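Run:
```python
from h import *
d=np.load("w1.npy",allow_pickle=True).item()
f=lambda u,v:((u+.5)/9-.5+235,(v+.5)/9-.5+200)
pu=ray(d,*f(257,345),158); pl=ray(d,*f(280,140),70); print("pins",pu,pl)
# from top cam check
c=np.array([607.2,175.9]);y=.168
Rm=np.array([[np.cos(y),-np.sin(y)],[np.sin(y),np.cos(y)]])
print("nominal",c+Rm@[-95,-89], "bracket shift", Rm.T@((pu+pl)[:2]/2-c)-[-95,-89])
# cupboard front edge wrist (top z=185): left corner & right end
for u,v in [(173,240),(262,217)]: print(ray(d,u,v,0),ray(d,u,v,185))
go(530.5,-290,260,3.061)
```

```text
pins [532.80735803  74.70938523 158.        ] [532.93315872  74.45356942  70.        ]
nominal [528.41925476  72.26798671] bracket shift [4.77517936 1.53666329]
[697.68375784 125.68740343   0.        ] [625.96526423  58.29019472 185.        ]
[543.85911937  98.45290921   0.        ] [529.43169739  41.19902588 185.        ]
turn [ 0.001 -0.    -0.007] shift [298.2 -46.  107.8]
```

Call:
carry_out(
  motion=[
    [0, 0, -0.007, 298, -46, 108, 1],
    [0, 0, -0.007, 298, -46, 108, 1],
    [0, 0, -0.007, 298, -46, 108, 1],
    [0, 0, -0.007, 298, -46, 108, 1],
    [0, 0, -0.007, 298, -46, 108, 1],
  ],
)

```text
clock: 2.45
position: [529.5, -285.1, 262.2]
ee_rot: [-0.677, 0.736, -0.0, 0.0]
contact_force: [1.3, 0.2, -0.5]
gripper_width: 85.5
grasp_force: 0.0
```

Call:
carry_out(
  motion=[
    [0, 0, 0, 10, 0, 0, 1],
    [0, 0, 0, 10, 0, 0, 1],
  ],
)

```text
clock: 2.7
position: [529.1, -293.3, 262.7]
ee_rot: [-0.677, 0.736, 0.0, -0.0]
contact_force: [0.6, 0.2, 0.6]
gripper_width: 85.5
grasp_force: 0.0
```

Run:
```python
from h import *
d=cam("wrist"); cv2.imwrite("pics/w2.png",d["color"]); np.save("w2.npy",d,allow_pickle=True)
s=read_state(); print(s["position"],yaw(s["ee_rot"]),d["position"])
```

```text
[ 529.56961986 -292.20358359  263.39556445] 3.05987900472393 [ 523.15145114 -360.29693956  391.84113446]
```

View pics/w2.png

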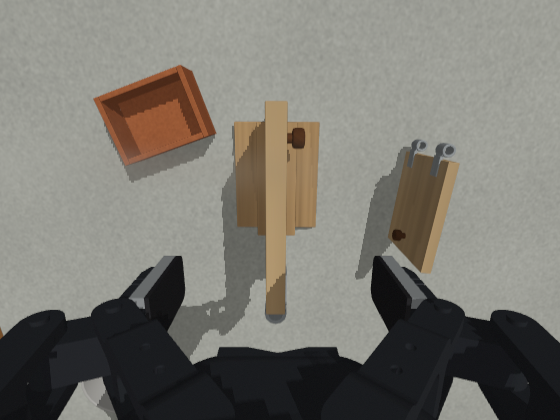

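The wrist view shows the large door's top edge from (276,101) to (276,310), with the knuckle end at (276,316). The knob is at (297,138), on the robot side.

Run:
```python
from h import *
d=np.load("w2.npy",allow_pickle=True).item()
a=ray(d,276,101,162);b=ray(d,275.5,308,162);m=(a+b)/2
print(a,b,m,np.linalg.norm(a-b),np.arctan2(*(a-b)[1::-1]))
go(m[0],m[1],146,3.061)
```

```text
[ 523.1308258  -372.18606893  162.        ] [ 537.58393629 -208.97543622  162.        ] [ 530.35738105 -290.58075257  162.        ] 163.84933028277752 -1.659120884365918
turn [-0.001 -0.    -0.001] shift [ -1.7  -0.5 117.4]
```

Call:
carry_out(
  motion=[
    [0, 0, 0, -3, -0.5, 60, 1],
    [0, 0, 0, -3, -0.5, 122, 1],
    [0, 0, 0, -3, -0.5, 122, 1],
    [0, 0, 0, -3, -0.5, 122, -1],
    [0, 0, 0, -3, -0.5, 122, -1],
  ],
)

```text
clock: 3.38
position: [532.9, -289.1, 144.4]
ee_rot: [-0.679, 0.735, -0.003, 0.002]
contact_force: [-0.5, -0.9, 0.1]
gripper_width: 51.5
grasp_force: 0.0
```

Call:
carry_out(
  motion=[
    [0, 0, 0, 0, 0, 0, -1],
    [0, 0, 0, 0, 0, 0, -1],
    [0, 0, 0, 0, 0, 0, -1],
  ],
)

```text
clock: 3.75
position: [531.4, -289.2, 142.2]
ee_rot: [-0.678, 0.735, -0.001, 0.0]
contact_force: [0.2, 1.3, 5.8]
gripper_width: 15.5
grasp_force: 59.7
```

Call:
carry_out(
  motion=[
    [0, 0, 0, 0, 0, -20, -1],
    [0, 0, 0, 0, 0, -56, -1],
    [0, 0, 0, 0, 0, -56, -1],
  ],
)

```text
clock: 4.12
position: [532.0, -289.4, 199.0]
ee_rot: [-0.678, 0.735, -0.002, 0.001]
contact_force: [-0.1, 0.1, -2.6]
gripper_width: 15.8
grasp_force: 59.1
```

Run:
```python
from h import *
s=read_state(); print(s["position"],s["contact_force"],s["wrist_torque"],s["gripper_width"],yaw(s["ee_rot"]))
# pin axis 532.9,74.6 ; door x dir
t=-1.40; dx=np.array([np.cos(t),np.sin(t)])
g=np.array([532.9,74.6])+dx*(101+50); print(g); go(*g,198,t-np.pi/2+2*np.pi)
```

```text
[ 532.02973002 -289.37656901  198.97873562] [-0.09255582  0.12209993 -2.59090006] [ 0.04842324  0.01532054 -0.00512128] 15.776447157668558 3.061173599798464
[558.56503858 -74.20290923]
turn [-0.005 -0.002 -0.251] shift [-216.6   -9.2    0.8]
```

Call:
carry_out(
  motion=[
    [0, 0, -0.08, -55, -2, 0, -1],
    [0, 0, -0.16, -110, -5, 0, -1],
    [0, 0, -0.22, -165, -7, 0, -1],
    [0, 0, -0.251, -217, -9, 0, -1],
    [0, 0, -0.251, -217, -9, 0, -1],
  ],
)

```text
clock: 4.75
position: [556.4, -70.1, 194.8]
ee_rot: [0.766, -0.643, -0.002, 0.001]
contact_force: [0.8, -0.6, -2.5]
gripper_width: 15.4
grasp_force: 59.0
```

Run:
```python
from h import *
s=read_state(); print(s["position"],s["contact_force"],s["wrist_torque"],yaw(s["ee_rot"]))
ims=[]
for n,P in (("top",[532,74,120]),("side",[540,40,130])):
    d=cam(n); u,v=proj(d,P)[0].astype(int); np.save(n+"3.npy",d,allow_pickle=True)
    print(n,u-30,v-30); ims.append(cv2.resize(d["color"][v-30:v+30,u-30:u+30],None,fx=6.6,fy=6.6,interpolation=2))
cv2.imwrite("pics/c3.png",np.hstack(ims))
```

```text
[556.4350804  -70.14208884 194.77017925] [ 0.77443253 -0.59522537 -2.45632973] [-0.05692021 -0.00046033  0.03773946] -2.9666533042490424
top 232 194
side 257 172
```

View pics/c3.png

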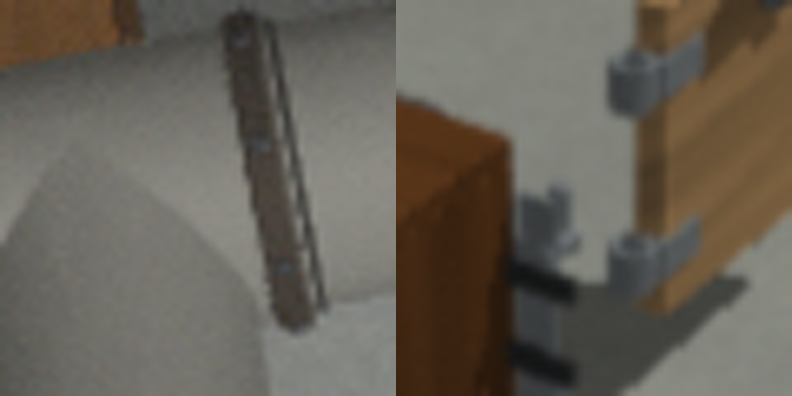

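Run:
```python
from h import *
s=read_state(); print(s["position"],s["contact_force"])
d=np.load("side3.npy",allow_pickle=True).item()
f=lambda u,v:((u+.5)/6.6-.5+257,(v+.5)/6.6-.5+172)
t=yaw(s["ee_rot"])+np.pi/2; dx=np.array([np.cos(t),np.sin(t)]); p=s["position"]
zb=p[2]-130.2
print("t",t)
for nm,pt,z in (("kh",(238,58),zb+130),("kl",(236,238),zb+42),("pin",(167,188),158)):
    P=ray(d,*f(*pt),z); print(nm,f(*pt),P)
    if nm!="pin":
        r=P[:2]-p[:2]; print("  rel along door x, y",r@dx, r@[-dx[1],dx[0]])
print(proj(d,[532.9,74.6,158]), proj(d,[[*(p[:2]-dx*101),zb+130],[*(p[:2]-dx*101),zb+42]]))
```

```text
[556.20941814 -72.83878143 195.11954257] [-0.80951287 -0.02325345 -2.24653915]
t -1.399538705782183
kh (292.6363636363636, 180.36363636363637) [535.0012599   25.61383566 194.91954257]
  rel along door x, y -100.62670597526035 -4.119445699493831
kl (292.3333333333333, 207.63636363636363) [537.72367446  22.63934555 106.91954257]
  rel along door x, y -97.23177049162959 -1.9437744218579391
pin (281.8787878787879, 200.06060606060606) [527.03482973  75.51513984 158.        ]
[[280.53060275 199.16296887]] [[291.27597107 180.012446  ]
 [291.00476244 208.01599624]]
```

```bash
cat >> h.py <<'E'
def knuckle(pin=(532.9,74.6)):
    s=read_state(); p=s["position"]; q=R.from_quat(s["ee_rot"]); X=q.apply([1,0,0]);Y=q.apply([0,1,0])
    k=p+q.apply([-101,0,0]); e=np.array([*pin,k[2]])-k
    print("pos",p.round(1),"F",s["contact_force"].round(1),"T",s["wrist_torque"].round(2),"lowknuckle z",round(p[2]-110.2,1),"err tool x,y",round(e@X,1),round(e@Y,1),"tiltX",round(X[2],3),"yaw",round(yaw(s["ee_rot"]),3),"t",s["clock"])
E
python3 -c "from h import *;knuckle()"
```

```text
pos [556.2 -72.8 195.1] F [-0.8 -0.  -2.2] T [-0.04  0.01  0.06] lowknuckle z 84.9 err tool x,y -48.3 -2.2 tiltX -0.001 yaw -2.97 t 4.85
```

Call:
carry_out(
  motion=[
    [0, 0, 0, 0, -2.2, 0, -1],
    [0, 0, 0, -20, -2.2, 0, -1],
    [0, 0, 0, -38, -2.2, 0, -1],
    [0, 0, 0, -48, -2.2, 0, -1],
    [0, 0, 0, -48, -2.2, 0, -1],
  ],
)

```text
clock: 5.48
position: [551.1, -24.7, 196.9]
ee_rot: [0.765, -0.644, 0.0, -0.0]
contact_force: [1.0, 0.5, -1.6]
gripper_width: 15.2
grasp_force: 59.0
```

```bash
python3 -c "from h import *;knuckle()"
```

```text
pos [551.1 -24.7 196.9] F [ 1.   0.5 -1.6] T [-0.   -0.02  0.03] lowknuckle z 86.7 err tool x,y 0.0 0.9 tiltX -0.0 yaw -2.97 t 5.475
```

Call:
carry_out(
  motion=[
    [0, 0, 0, 0, 0.9, 6, -1],
    [0, 0, 0, 0, 0.9, 12, -1],
    [0, 0, 0, 0, 0.9, 14, -1],
    [0, 0, 0, 0, 0.9, 14, -1],
  ],
)

```text
clock: 5.98
position: [550.2, -26.0, 182.4]
ee_rot: [0.765, -0.644, -0.0, 0.0]
contact_force: [0.1, -0.9, -1.8]
gripper_width: 15.2
grasp_force: 59.0
```

```bash
python3 -c "from h import *;knuckle()"
```

```text
pos [550.2 -26.  182.4] F [ 0.1 -0.9 -1.8] T [ 0.   -0.02 -0.07] lowknuckle z 72.2 err tool x,y -1.1 0.0 tiltX 0.0 yaw -2.971 t 5.975
```

Call:
carry_out(
  motion=[
    [0, 0, 0, -0.5, 0, 1, -1],
    [0, 0, 0, -0.5, 0, 2, -1],
    [0, 0, 0, -0.5, 0, 3, -1],
    [0, 0, 0, -0.5, 0, 4, -1],
    [0, 0, 0, -0.5, 0, 4.5, -1],
  ],
)

```text
clock: 6.6
position: [550.8, -25.4, 179.2]
ee_rot: [0.765, -0.644, 0.001, -0.001]
contact_force: [-0.1, -1.8, 4.1]
gripper_width: 15.4
grasp_force: 59.9
```

```bash
python3 -c "from h import *;knuckle()"
```

```text
pos [550.8 -25.4 179.2] F [-0.1 -1.8  4.1] T [0.31 0.44 0.1 ] lowknuckle z 69.0 err tool x,y -0.5 0.6 tiltX 0.0 yaw -2.971 t 6.6
```

Call:
carry_out(
  motion=[
    [0, 0, 0, 1.5, 0, 0.5, -1],
    [0, 0, 0, 1.1, 1.1, 0.5, -1],
    [0, 0, 0, 0, 1.5, 0.5, -1],
    [0, 0, 0, -1.1, 1.1, 0.5, -1],
    [0, 0, 0, -1.5, 0, 0.5, -1],
  ],
)

```text
clock: 7.22
position: [549.7, -24.1, 177.5]
ee_rot: [0.765, -0.644, -0.0, 0.001]
contact_force: [-0.0, 0.3, -1.7]
gripper_width: 15.5
grasp_force: 59.1
```

```bash
python3 -c "from h import *;knuckle()"
```

```text
pos [549.7 -24.1 177.5] F [-0.   0.3 -1.7] T [ 0.27 -0.24 -0.13] lowknuckle z 67.3 err tool x,y 0.9 -0.2 tiltX 0.0 yaw -2.971 t 7.225
```

Call:
carry_out(
  motion=[
    [0, 0, 0, 0, 0, 1, -1],
    [0, 0, 0, 0, 0, 2, -1],
    [0, 0, 0, 0, 0, 3, -1],
  ],
)

```text
clock: 7.6
position: [549.7, -24.0, 174.5]
ee_rot: [0.765, -0.644, -0.0, 0.0]
contact_force: [0.0, 0.1, -2.0]
gripper_width: 15.1
grasp_force: 59.1
```

```bash
python3 -c "from h import *;knuckle()"
```

```text
pos [549.7 -24.  174.5] F [ 0.   0.1 -2. ] T [ 0.23 -0.12 -0.02] lowknuckle z 64.3 err tool x,y 1.0 -0.2 tiltX 0.0 yaw -2.971 t 7.6
```

Call:
carry_out(
  motion=[
    [0, 0, 0, 0, 0, 2, -1],
    [0, 0, 0, 0, 0, 4, -1],
    [0, 0, 0, 0, 0, 6, -1],
    [0, 0, 0, 0, 0, 8, -1],
    [0, 0, 0, 0, 0, 10, -1],
  ],
)

```text
clock: 8.22
position: [549.8, -23.9, 164.5]
ee_rot: [0.765, -0.644, -0.0, 0.0]
contact_force: [0.2, 0.5, -1.8]
gripper_width: 15.1
grasp_force: 59.0
```

```bash
python3 -c "from h import *;knuckle()"
```

```text
pos [549.8 -23.9 164.5] F [ 0.2  0.5 -1.8] T [ 0.07  0.01 -0.01] lowknuckle z 54.3 err tool x,y 1.1 -0.0 tiltX 0.0 yaw -2.971 t 8.225
```

Call:
carry_out(
  motion=[
    [0, 0, 0, 0, 0, 2, -1],
    [0, 0, 0, 0, 0, 3, -1],
    [0, 0, 0, 0, 0, 4, -1],
    [0, 0, 0, 0, 0, 5, -1],
    [0, 0, 0, 0, 0, 5.5, -1],
  ],
)

```text
clock: 8.85
position: [550.3, -24.0, 160.1]
ee_rot: [0.765, -0.644, 0.0, -0.0]
contact_force: [-1.2, -1.7, 3.9]
gripper_width: 15.5
grasp_force: 59.9
```

Run:
```python
from h import *
knuckle()
d=cam("side"); np.save("side4.npy",d,allow_pickle=True)
u,v=280,210
cv2.imwrite("pics/c4.png",cv2.resize(d["color"][v-40:v+40,u-40:u+40],None,fx=7,fy=7,interpolation=2))
```

```text
pos [550.3 -24.  160.1] F [-1.2 -1.7  3.9] T [0.14 0.51 0.17] lowknuckle z 49.9 err tool x,y 0.9 0.3 tiltX 0.0 yaw -2.971 t 8.85
```

View pics/c4.png

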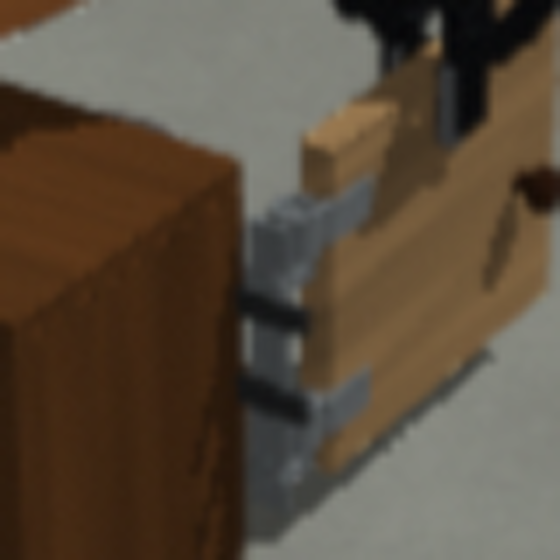

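The knuckles are seated: contact came at z≈50, and the side view at (280,210) shows both knuckles down on their brackets. Now I'll let go.

Call:
carry_out(
  motion=[
    [0, 0, 0, 0, 0, -1, 0.2],
    [0, 0, 0, 0, 0, -1, 0.2],
    [0, 0, 0, 0, 0, -1, 0.2],
    [0, 0, 0, 0, 0, -31, 0.2],
    [0, 0, 0, 0, 0, -61, 0.2],
  ],
)

```text
clock: 9.52
position: [549.8, -23.9, 220.6]
ee_rot: [0.765, -0.644, -0.0, 0.0]
contact_force: [0.3, 0.1, 0.5]
gripper_width: 51.5
grasp_force: 0.0
```

Run:
```python
from h import *
knuckle()
d=cam("side"); u,v=290,205
A=cv2.resize(d["color"][v-35:v+35,u-45:u+45],None,fx=6,fy=6,interpolation=2)
d=cam("wrist"); B=cv2.resize(d["color"],(560,420))
cv2.imwrite("pics/c5.png",np.vstack([A,cv2.resize(B,(540,180*2))[:170]]))
# arc plan: TCP at door frame (60,-30) contact approach
h=np.array([532.9,74.6])
p=np.array([549.7,-24.0]) ; X=(p-h)/np.linalg.norm(p-h)
print("door yaw", np.arctan2(X[1],X[0]))
```

```text
pos [549.8 -23.9 220.6] F [0.3 0.1 0.5] T [ 0.04 -0.04 -0.01] lowknuckle z 110.4 err tool x,y 1.1 -0.0 tiltX 0.0 yaw -2.971 t 9.525
door yaw -1.402031623063398
```

View pics/c5.png

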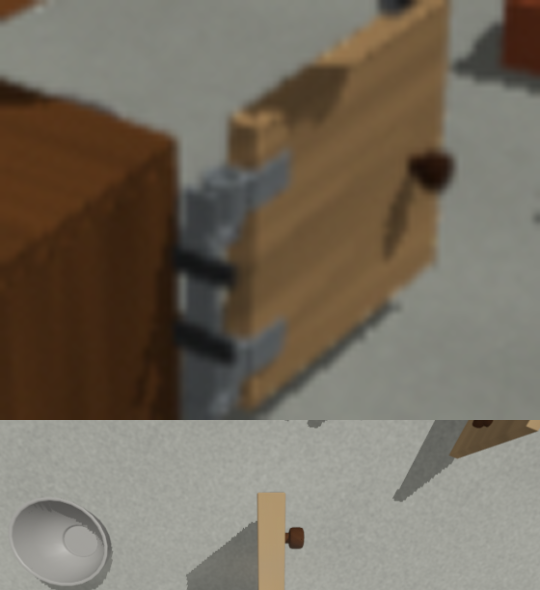

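Call:
carry_out(
  motion=[
    [0, 0, 0, 55, 42, 0, -1],
    [0, 0, 0, 55, 42, 0, -1],
    [0, 0, 0, 55, 42, 20, -1],
    [0, 0, 0, 55, 42, 54, -1],
    [0, 0, 0, 55, 42, 54, -1],
  ],
)

```text
clock: 10.25
position: [516.2, -85.1, 163.6]
ee_rot: [0.765, -0.644, -0.002, 0.002]
contact_force: [0.7, -0.6, 0.6]
gripper_width: 0.3
grasp_force: 0.0
```

```bash
cat > arc.py <<'E'
from h import *
import sys
h=np.array([532.6,75.5])
def arc(opens,x=55,off=25,z=166):
    "rows for door opening angles (rad from shut, yaw .17), TCP at door (x,-off)"
    s=read_state();q=R.from_quat(s["ee_rot"]);knuckle()
    for o in opens:
        t=.17-o; X=np.array([np.cos(t),np.sin(t)]);Y=np.array([-X[1],X[0]])
        P=h+X*(99+x)-Y*off; yw=t-np.pi/2
        T=R.from_matrix(np.array([[-np.sin(yw),np.cos(yw),0],[np.cos(yw),np.sin(yw),0],[0,0,-1]]))
        print("[0,0,%.3f,"%(q.inv()*T).as_rotvec()[2], ",".join("%.0f"%v for v in q.inv().apply([*P,z]-s["position"])),",-1]")
arc([float(a) for a in sys.argv[1:6]], off=float(sys.argv[6]) if len(sys.argv)>6 else 25)
E
python3 arc.py 1.57 1.5 1.4 1.3 1.2
```

```text
pos [516.2 -85.1 163.6] F [ 0.7 -0.6  0.6] T [-0.01  0.02  0.02] lowknuckle z 53.4 err tool x,y -53.5 -43.5 tiltX -0.001 yaw -2.971 t 10.25
[0,0,-0.001, -1,-18,-3 ,-1]
[0,0,-0.071, -0,-29,-3 ,-1]
[0,0,-0.171, 1,-45,-3 ,-1]
[0,0,-0.271, -0,-60,-3 ,-1]
[0,0,-0.371, -3,-76,-3 ,-1]
```

Call:
carry_out(
  motion=[
    [0, 0, 0, -1, -11, -2, -1],
    [0, 0, 0, -1, -16, -2, -1],
    [0, 0, -0.03, -1, -22, -2, -1],
    [0, 0, -0.07, 0, -29, -2, -1],
    [0, 0, -0.12, 0, -37, -2, -1],
  ],
)

```text
clock: 10.88
position: [555.0, -78.8, 168.7]
ee_rot: [0.803, -0.596, 0.0, -0.0]
contact_force: [0.9, 0.1, 0.7]
gripper_width: 0.0
grasp_force: 0.0
```

```bash
python3 arc.py 1.35 1.25 1.15 1.05 .95
```

```text
pos [555.  -78.8 168.7] F [0.9 0.1 0.7] T [-0.03  0.02 -0.05] lowknuckle z 58.5 err tool x,y -52.3 -23.2 tiltX 0.0 yaw -2.848 t 10.875
[0,0,-0.098, 2,-13,3 ,-1]
[0,0,-0.198, 2,-29,3 ,-1]
[0,0,-0.298, 0,-44,3 ,-1]
[0,0,-0.398, -3,-60,3 ,-1]
[0,0,-0.498, -7,-75,3 ,-1]
```

Call:
carry_out(
  motion=[
    [0, 0, -0.1, 2, -13, 2, -1],
    [0, 0, -0.2, 2, -28, 2, -1],
    [0, 0, -0.3, 0, -43, 2, -1],
    [0, 0, -0.4, -3, -58, 2, -1],
    [0, 0, -0.5, -7, -73, 2, -1],
  ],
)

```text
clock: 11.5
position: [623.1, -51.1, 166.6]
ee_rot: [0.926, -0.378, 0.0, -0.0]
contact_force: [0.3, -0.9, 0.2]
gripper_width: -0.5
grasp_force: 0.1
```

```bash
python3 arc.py .87 .79 .71 .63 .55
```

```text
pos [623.1 -51.1 166.6] F [ 0.3 -0.9  0.2] T [0.01 0.03 0.04] lowknuckle z 56.4 err tool x,y -51.4 -26.5 tiltX 0.0 yaw -2.347 t 11.5
[0,0,-0.076, 2,-14,1 ,-1]
[0,0,-0.156, 3,-26,1 ,-1]
[0,0,-0.236, 2,-39,1 ,-1]
[0,0,-0.316, 1,-51,1 ,-1]
[0,0,-0.396, -2,-63,1 ,-1]
```

Call:
carry_out(
  motion=[
    [0, 0, -0.08, 2, -14, 0, -1],
    [0, 0, -0.16, 3, -26, 0, -1],
    [0, 0, -0.24, 2, -39, 0, -1],
    [0, 0, -0.32, 1, -51, 0, -1],
    [0, 0, -0.4, -2, -63, 0, -1],
  ],
)

```text
clock: 12.12
position: [665.9, -4.8, 166.5]
ee_rot: [0.982, -0.187, 0.0, -0.0]
contact_force: [0.2, -0.7, 0.7]
gripper_width: 0.2
grasp_force: 0.1
```

```bash
python3 arc.py .5 .44 .38 .32 .26
python3 - <<'E'
from h import *
A=cam("side")["color"][140:280,180:380]; B=cam("wrist")["color"]
cv2.imwrite("pics/c6.png",np.hstack([cv2.resize(A,(428,300)),cv2.resize(B,(370,300))]))
E
```

```text
pos [665.9  -4.8 166.5] F [ 0.2 -0.7  0.7] T [-0.05 -0.02  0.02] lowknuckle z 56.3 err tool x,y -51.9 -24.9 tiltX 0.001 yaw -1.948 t 12.125
[0,0,-0.047, 2,-8,1 ,-1]
[0,0,-0.107, 2,-17,1 ,-1]
[0,0,-0.167, 3,-26,1 ,-1]
[0,0,-0.227, 2,-36,1 ,-1]
[0,0,-0.287, 1,-45,1 ,-1]
```

View pics/c6.png

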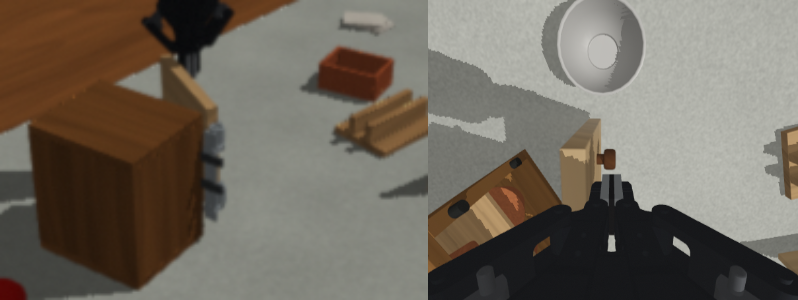

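The door is following the fingers and is about half shut. The knuckles are still on the pins, and the bowl is clear.

Call:
carry_out(
  motion=[
    [0, 0, -0.05, 2, -8, 0, -1],
    [0, 0, -0.1, 2, -16, 0, -1],
    [0, 0, -0.16, 2, -25, 0, -1],
    [0, 0, -0.22, 2, -34, 0, -1],
    [0, 0, -0.28, 1, -43, 0, -1],
  ],
)

```text
clock: 12.85
position: [682.2, 34.3, 166.5]
ee_rot: [0.999, -0.05, 0.0, 0.0]
contact_force: [0.0, -0.2, -0.1]
gripper_width: -0.2
grasp_force: 0.1
```

```bash
python3 arc.py .24 .2 .17 .14 .11
```

```text
pos [682.2  34.3 166.5] F [ 0.  -0.2 -0.1] T [-0.05 -0.06  0.  ] lowknuckle z 56.3 err tool x,y -51.5 -25.3 tiltX 0.0 yaw -1.67 t 12.85
[0,0,-0.030, 2,-6,0 ,-1]
[0,0,-0.070, 2,-12,0 ,-1]
[0,0,-0.100, 3,-17,0 ,-1]
[0,0,-0.130, 3,-21,0 ,-1]
[0,0,-0.160, 3,-26,0 ,-1]
```

Call:
carry_out(
  motion=[
    [0, 0, -0.03, 2, -5, 0, -1],
    [0, 0, -0.06, 2, -10, 0, -1],
    [0, 0, -0.09, 2, -15, 0, -1],
    [0, 0, -0.12, 2, -19, 0, -1],
    [0, 0, -0.15, 2, -23, 0, -1],
  ],
)

```text
clock: 13.48
position: [686.4, 57.4, 166.3]
ee_rot: [1.0, 0.026, 0.0, -0.0]
contact_force: [0.2, 1.0, -0.7]
gripper_width: 0.0
grasp_force: 0.1
```

```bash
python3 arc.py .11 .08 .05 .02 0
```

```text
pos [686.4  57.4 166.3] F [ 0.2  1.  -0.7] T [-0.01 -0.02  0.03] lowknuckle z 56.1 err tool x,y -51.4 -25.1 tiltX 0.0 yaw -1.519 t 13.475
[0,0,-0.009, 2,-2,0 ,-1]
[0,0,-0.039, 2,-7,0 ,-1]
[0,0,-0.069, 3,-12,0 ,-1]
[0,0,-0.099, 3,-16,0 ,-1]
[0,0,-0.119, 3,-19,0 ,-1]
```

Call:
carry_out(
  motion=[
    [0, 0, -0.015, 1, -2.5, 0, -1],
    [0, 0, -0.03, 1, -5, 0, -1],
    [0, 0, -0.045, 1, -7.5, 0, -1],
    [0, 0, -0.06, 2, -10, 0, -1],
    [0, 0, -0.07, 2, -12, 0, -1],
  ],
)

```text
clock: 14.1
position: [687.9, 69.4, 166.2]
ee_rot: [0.998, 0.06, 0.0, 0.0]
contact_force: [0.4, -0.8, -0.4]
gripper_width: 0.1
grasp_force: 0.1
```

Call:
carry_out(
  motion=[
    [0, 0, -0.01, 0, -1.5, 0, -1],
    [0, 0, -0.02, 0, -3, 0, -1],
    [0, 0, -0.03, 0, -4.5, 0, -1],
    [0, 0, -0.03, 0, -5, 0, -1],
  ],
)

```text
clock: 14.6
position: [687.2, 74.3, 166.2]
ee_rot: [0.997, 0.075, -0.0, 0.0]
contact_force: [-0.7, 0.1, -0.3]
gripper_width: -0.1
grasp_force: 0.1
```

```bash
python3 arc.py .08 .05 .02 0
```

```text
pos [687.2  74.3 166.2] F [-0.7  0.1 -0.3] T [-0.07 -0.06  0.04] lowknuckle z 56.0 err tool x,y -51.5 -23.3 tiltX -0.0 yaw -1.421 t 14.6
[0,0,0.060, -0,10,0 ,-1]
[0,0,0.030, 1,5,0 ,-1]
[0,0,-0.000, 1,1,0 ,-1]
[0,0,-0.020, 2,-2,0 ,-1]
```

Call:
carry_out(
  motion=[
    [0, 0, -0.01, 0, -1, 0, -1],
    [0, 0, -0.02, 0, -2, 0, -1],
    [0, 0, -0.02, 0, -3, 0, -1],
    [0, 0, -0.02, 0, -4, 0, -1],
  ],
)

```text
clock: 15.1
position: [686.6, 78.3, 166.3]
ee_rot: [0.996, 0.085, 0.0, -0.0]
contact_force: [-0.2, 0.1, 0.6]
gripper_width: -0.1
grasp_force: 0.1
```

Call:
carry_out(
  motion=[
    [0, 0, 0, 0, -1, 0, -1],
    [0, 0, 0, 0, -2, 0, -1],
    [0, 0, 0, 0, -2.5, 0, -1],
  ],
)

```text
clock: 15.48
position: [686.4, 79.1, 166.3]
ee_rot: [0.996, 0.084, -0.0, 0.001]
contact_force: [2.2, -6.2, -1.3]
gripper_width: -0.4
grasp_force: 3.2
```

Call:
carry_out(
  motion=[
    [0, 0, 0, 0, 3, 0, -1],
    [0, 0, 0, 0, 15, 0, -1],
    [0, 0, 0, 0, 50, 0, -1],
    [0, 0, 0, 0, 80, -60, -1],
    [0, 0, 0, 0, 80, -120, -1],
  ],
)

```text
clock: 16.1
position: [699.3, -0.6, 284.6]
ee_rot: [0.997, 0.083, -0.002, 0.0]
contact_force: [0.8, 0.9, 0.6]
gripper_width: 0.2
grasp_force: 0.0
```

Call:
carry_out(
  motion=[
    [0, 0, 0, 0, 100, -100, -1],
    [0, 0, 0, 0, 100, -100, -1],
    [0, 0, 0, 0, 100, -100, -1],
  ],
)

```text
clock: 16.48
position: [717.1, -100.0, 389.0]
ee_rot: [0.997, 0.083, 0.003, 0.0]
contact_force: [0.0, 1.2, 0.7]
gripper_width: -0.0
grasp_force: 0.0
```

Run:
```python
from h import *
knuckle()
# numeric check: outer-face brightness (light plywood) in wrist & side views; top-edge fit of the door at z=180
for n in("wrist","top"):
    d=cam(n); hsv=cv2.cvtColor(d["color"],cv2.COLOR_BGR2HSV)
    c=np.array([ray(d,0,0,180)]);
    t=.17; X=np.array([np.cos(t),np.sin(t)]);Y=np.array([-X[1],X[0]])
    # BGR sampled along door normal at door x=-60,0,60, on z=180 plane
    for x in(-60,0,60):
        P=[[*(np.array([532.6,75.5])+X*(99+x)+Y*k),180] for k in range(-24,25,4)]
        uv=proj(d,P).round().astype(int)
        print(n,x,[tuple(d["color"][v,u].tolist()) if 0<=u<560 and 0<=v<420 else None for u,v in uv])
```

```text
pos [ 717.1 -100.   389. ] F [0.  1.2 0.7] T [ 0.1   0.06 -0.01] lowknuckle z 278.8 err tool x,y -51.7 -202.8 tiltX 0.007 yaw -1.404 t 16.475
wrist -60 [(110, 109, 106), (109, 125, 136), (84, 116, 138), (81, 111, 133), (113, 152, 178), (113, 153, 179), (116, 157, 183), (118, 158, 184), (43, 68, 89), (26, 46, 69), (31, 56, 85), (46, 87, 126), (48, 91, 131)]
wrist 0 [(77, 106, 128), (83, 114, 136), (83, 116, 138), (78, 109, 131), (113, 152, 178), (114, 154, 180), (116, 155, 182), (116, 156, 182), (56, 82, 104), (59, 87, 110), (33, 58, 84), (35, 64, 92), (50, 93, 133)]
wrist 60 [(81, 109, 129), (87, 116, 137), (84, 113, 134), (102, 137, 161), (107, 144, 170), (107, 144, 169), (107, 144, 170), (66, 93, 116), (64, 90, 112), (66, 93, 116), (48, 72, 98), (48, 73, 100), (57, 94, 129)]
top -60 [(128, 136, 139), (127, 135, 137), (127, 136, 136), (125, 132, 135), (123, 131, 132), (124, 132, 133), (122, 129, 130), (123, 130, 132), (119, 127, 128), (114, 123, 123), (115, 122, 124), (108, 114, 117), (107, 113, 116)]
top 0 [(128, 137, 137), (126, 133, 135), (125, 133, 134), (126, 131, 133), (125, 129, 133), (119, 126, 128), (119, 126, 128), (114, 121, 121), (113, 121, 120), (111, 115, 120), (107, 113, 114), (105, 110, 112), (103, 108, 111)]
top 60 [(127, 135, 135), (128, 134, 135), (125, 131, 131), (124, 131, 133), (120, 127, 128), (121, 124, 126), (118, 122, 123), (116, 123, 121), (109, 117, 118), (109, 114, 116), (103, 111, 114), (102, 107, 108), (93, 101, 102)]
```

```bash
cat > chk.py <<'E'
from h import *
d=cam("wrist"); g=cv2.GaussianBlur(cv2.cvtColor(d["color"],cv2.COLOR_BGR2GRAY),(0,0),.7).astype(np.float32)
t=.17; X=np.array([np.cos(t),np.sin(t)]);Y=np.array([-X[1],X[0]]);ks=np.arange(-25,45,.5)
def prof(x,z):
    uv=proj(d,[[*(np.array([532.6,75.5])+X*(99+x)+Y*k),z] for k in ks]).astype(np.float32)
    return np.gradient(cv2.remap(g,uv[None,:,0],uv[None,:,1],1)[0])
xs=np.arange(-70,76,5)
for nm,z,sg,lo,hi in(("door outer",180,1,-16,-3),("door inner",180,-1,-3,12),("cupb front",185,1,12,30)):
    m=(ks>=lo)&(ks<=hi); y=np.array([ks[m][np.argmax(sg*prof(x,z)[m])] for x in xs])
    for _ in range(3):
        p=np.polyfit(xs,y,1); r=np.abs(y-np.polyval(p,xs)); ok=r<max(1,2*np.median(r)); p=np.polyfit(xs[ok],y[ok],1)
    print(nm,"yaw",.17+p[0],"off",p[1],y.tolist())
E
python3 chk.py
```

```text
door outer yaw 0.13898776418242492 off -9.855802743789399 [-8.0, -7.5, -8.0, -8.0, -8.5, -8.0, -8.5, -9.0, -9.0, -9.5, -9.0, -10.0, -9.5, -9.5, -10.0, -10.0, -10.0, -10.0, -10.5, -10.5, -11.0, -10.5, -11.5, -11.0, -11.5, -11.5, -12.0, -12.0, -11.5, -12.5]
door inner yaw 0.14005561735261401 off 5.5081942899518 [7.5, 8.0, 7.0, 7.5, 7.0, 7.0, 6.5, 7.0, 6.0, 6.5, 5.5, 6.0, 5.5, 5.5, 6.0, 5.0, 5.5, 4.5, 5.0, 4.5, 4.5, 4.5, 4.0, 4.5, 4.5, 4.0, 4.0, 3.5, 3.5, 3.0]
cupb front yaw 0.1721674876847291 off 17.25862068965517 [16.5, 17.0, 17.5, 17.5, 17.0, 17.0, 17.5, 17.0, 17.0, 17.5, 17.5, 17.0, 17.0, 17.5, 17.5, 17.0, 17.0, 17.5, 17.5, 18.0, 17.0, 17.0, 17.5, 17.5, 17.5, 17.0, 17.0, 17.5, 17.5, 21.5]
```

```bash
python3 -c "
from h import *
go(684.4,66,167,-1.403)"
```

```text
turn [-0.001 -0.001  0.001] shift [  -4.5 -166.4  217.8]
```

Call:
carry_out(
  motion=[
    [0, 0, 0, -4, -20, 60, -1],
    [0, 0, 0, -4, -40, 118, -1],
    [0, 0, 0, -4, -70, 170, -1],
    [0, 0, 0, -4, -105, 218, -1],
    [0, 0, 0, -4, -150, 218, -1],
  ],
)

```text
clock: 17.25
position: [682.8, 51.3, 159.2]
ee_rot: [0.996, 0.084, -0.007, 0.001]
contact_force: [0.9, 0.6, 1.0]
gripper_width: 0.3
grasp_force: 0.0
```

Call:
carry_out(
  motion=[
    [0, 0, 0, 0, -10, 0, -1],
    [0, 0, 0, 0, -16, 0, -1],
    [0, 0, 0, 0, -19, 0, -1],
    [0, 0, 0, 0, -22, 0, -1],
    [0, 0, 0, 0, -24, 0, -1],
  ],
)

```text
clock: 17.88
position: [683.3, 73.5, 166.7]
ee_rot: [0.996, 0.084, 0.0, -0.0]
contact_force: [0.6, 0.7, 0.1]
gripper_width: -0.1
grasp_force: 0.0
```

Call:
carry_out(
  motion=[
    [0, 0, 0, 0, -1, 0, -1],
    [0, 0, 0, 0, -2, 0, -1],
    [0, 0, 0, 0, -3, 0, -1],
    [0, 0, 0, 0, -4, 0, -1],
    [0, 0, 0, 0, -4, 0, -1],
  ],
)

```text
clock: 18.5
position: [682.6, 78.1, 166.6]
ee_rot: [0.996, 0.085, 0.0, 0.0]
contact_force: [0.2, 0.1, -0.5]
gripper_width: -0.1
grasp_force: 0.0
```

Call:
carry_out(
  motion=[
    [0, 0, 0, 0, -0.5, 0, -1],
    [0, 0, 0, 0, -1, 0, -1],
    [0, 0, 0, 0, -1.5, 0, -1],
    [0, 0, 0, 0, -2, 0, -1],
    [0, 0, 0, 0, -2.5, 0, -1],
  ],
)

```text
clock: 19.12
position: [682.5, 78.5, 166.6]
ee_rot: [0.996, 0.084, -0.0, 0.001]
contact_force: [2.3, -8.4, -1.3]
gripper_width: -0.3
grasp_force: 4.2
```

Call:
carry_out(
  motion=[
    [0, 0, 0, 0, 0.5, 0, -1],
    [0, 0, 0, 0, 1, 0, -1],
    [0, 0, 0, 0, 1.5, 0, -1],
    [0, 0, 0, 0, 2.5, 0, -1],
    [0, 0, 0, 0, 4, 0, -1],
  ],
)

```text
clock: 19.75
position: [682.6, 77.5, 166.5]
ee_rot: [0.996, 0.085, 0.0, -0.001]
contact_force: [-0.2, -0.7, 0.0]
gripper_width: -0.2
grasp_force: 0.0
```

```bash
python3 -c "from h import *;knuckle()"
```

```text
pos [682.6  77.5 166.5] F [-0.2 -0.7  0. ] T [ 0.02  0.06 -0.  ] lowknuckle z 56.3 err tool x,y -47.1 -22.5 tiltX 0.0 yaw -1.401 t 19.75
```

Call:
carry_out(
  motion=[
    [0, 0, 0, 0, 15, 0, -1],
    [0, 0, 0, 0, 50, 0, -1],
    [0, 0, 0, 0, 80, -50, -1],
    [0, 0, 0, 0, 110, -100, -1],
    [0, 0, 0, 0, 140, -150, -1],
  ],
)

```text
clock: 20.38
position: [706.3, -62.8, 318.3]
ee_rot: [0.996, 0.085, 0.0, -0.0]
contact_force: [1.3, 0.6, -0.1]
gripper_width: 0.0
grasp_force: 0.0
```

Call:
carry_out(
  motion=[
    [0, 0, 0, 0, 40, -70, -1],
    [0, 0, 0, 0, 40, -70, -1],
    [0, 0, 0, 0, 40, -70, -1],
    [0, 0, 0, 0, 40, -70, -1],
  ],
)

```text
clock: 20.88
position: [712.8, -100.4, 384.7]
ee_rot: [0.996, 0.085, -0.002, -0.001]
contact_force: [-0.9, 0.7, -0.6]
gripper_width: -0.2
grasp_force: 0.0
```

```bash
python3 chk.py; python3 -c "
from h import *
d=cam('top')
print(proj(d,[[529.6,417.7,100],[769.3,-28.7,45],[654.7,-371,45]]))
a=cv2.imread('pics/top0.png').astype(int); b=d['color'].astype(int)
for u,v in((137,228),(298,140),(420,177)): print(abs(a-b)[v-18:v+18,u-18:u+18].mean())
knuckle()"
```

```text
door outer yaw 0.14372636262513908 off -9.68431590656285 [-7.5, -8.5, -8.0, -8.5, -8.0, -9.0, -8.5, -9.0, -9.0, -9.0, -9.0, -9.0, -9.5, -9.0, -10.0, -9.5, -10.0, -10.0, -10.5, -10.5, -10.0, -10.5, -10.5, -11.0, -11.0, -11.5, -11.5, -11.0, -12.0, -11.5]
door inner yaw 0.1411234705228031 off 5.705524657026328 [7.5, 8.0, 7.5, 7.5, 7.0, 7.5, 6.5, 7.0, 6.0, 6.5, 6.0, 6.0, 6.5, 5.5, 6.0, 5.0, 5.5, 5.5, 5.0, 5.0, 4.5, 4.5, 5.0, 4.0, 4.5, 4.5, 3.5, 4.0, 4.0, 3.5]
cupb front yaw 0.17413793103448277 off 17.189655172413794 [16.5, 17.0, 17.5, 16.5, 17.0, 17.0, 17.5, 16.5, 17.0, 17.0, 17.5, 17.5, 17.0, 17.0, 17.5, 17.5, 17.0, 17.0, 17.0, 17.5, 17.5, 17.5, 17.0, 17.0, 17.5, 17.5, 17.5, 17.5, 17.5, 13.0]
[[137.0061585  227.99862307]
 [298.00254117 140.01215628]
 [419.97891478 177.002086  ]]
17.80221193415638
12.401234567901234
2.9879115226337447
pos [ 712.9 -100.1  384.7] F [-0.7 -0.6 -1.1] T [ 0.04  0.01 -0.05] lowknuckle z 274.5 err tool x,y -46.7 -202.7 tiltX -0.003 yaw -1.4 t 20.975
```

```bash
python3 -c "
from h import *
a=cv2.imread('pics/side0.png'); b=cam('side')['color']; t=cv2.imread('pics/top0.png'); T=cam('top')['color']
def red(i):
    m=((i[...,2]>80)&(i[...,1]<35)&(i[...,0]<35)); v,u=np.nonzero(m); return u.size,u.mean(),v.mean()
print(red(a[260:325,155:200]),red(b[260:325,155:200]),red(t[205:250,110:165]),red(T[205:250,110:165]))
p=t[120:160,278:318]; r=cv2.matchTemplate(T[90:190,248:348],p,cv2.TM_CCOEFF_NORMED); print(cv2.minMaxLoc(r))
print(T[140,280:318].mean(1).astype(int).tolist()); print(t[140,280:318].mean(1).astype(int).tolist())"
```

```text
(667, np.float64(24.866566716641678), np.float64(30.181409295352324)) (26, np.float64(31.26923076923077), np.float64(38.92307692307692)) (61, np.float64(25.40983606557377), np.float64(21.229508196721312)) (124, np.float64(27.653225806451612), np.float64(22.612903225806452))
(-0.31295815110206604, 0.46248796582221985, (23, 14), (30, 30))
[123, 121, 113, 114, 113, 123, 123, 129, 134, 135, 138, 136, 134, 140, 139, 137, 137, 139, 136, 138, 136, 138, 139, 138, 135, 110, 109, 97, 83, 82, 81, 77, 76, 75, 77, 93, 134, 130]
[86, 96, 121, 120, 117, 124, 126, 128, 131, 134, 136, 135, 130, 135, 137, 137, 137, 137, 137, 134, 136, 134, 137, 137, 132, 111, 108, 97, 84, 80, 81, 79, 77, 76, 79, 94, 133, 127]
```

```bash
python3 -c "from bench import *;print(job_done())"
```

```text
the job is handed in; nothing more can be done
None
```

The larger door is hung with both knuckles home on the pins and swung shut against the buffers, about 0.03 rad off the front. The job is handed in at about 21 s on the robot's clock; the largest force I read was about 9 N. The bowl and pot showed no movement in the last images; the cup was partly hidden, but the gripper stayed well away from it.

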